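Prove the light's trip, then show the recovered ball to the raking light

TASK

Prove the examination light's residual-current trip before it is used: press the round test button so that the lever drops, then lift the lever back up so that it stays up by itself. Then, for the second raking-light view, take the shallow metal dish off the cork ring by its side grip, turn it about a quarter turn (either way) until the grip lies parallel to the lamp bar, and hold it level in the beam, the ball 10 cm in front of the middle of the LED face and as high as the LEDs. The recovered steel ball lies loose and must stay in the middle of the dish all the way, untouched; leave the other things alone, and finish while still holding the dish there.

Things in the scene. Friction and masses are not known exactly. Their poses are not given: they have to be found in the camera images.
- light: Examination light, fixed. Origin on the desk under the unit; z up, -x its front (to the robot at yaw 0), y along the lamp bar. Left part, centred at x -20, y +110 mm: grey mains box 130 x 120 mm, 46 mm high, with a white trip module on top (45 x 88 mm, face 53 mm above the desk) bearing lever and test button. Right part: the lamp on two posts over a foot 8 mm thick (x +25 to +87 mm).
- lamp: LED bar lamp of that light, 44 mm deep, 195 mm long (its y, parallel to the light's y), 34 mm high, with a small slide switch 5 mm higher on top. Origin at the middle of its underside, 118 mm above the desk; top 152 mm (switch 157 mm) above the desk. Its LED face looks to its -x, 20 mm in front of the origin; the space in front of it is free.
- button_top (a point): Top centre of the round grey test button, 15 mm across, which stands 9.5 mm proud of the white module face. It is pressed straight down.
- test_button (a joint): Travel of the test button (m): 0 released, 0.006 fully down. Spring, about 1 N at first touch, 3 to 4 N when down; the trip fires at about 4 mm.
- lever_tip (a point): Middle of the tip of the black trip lever, a paddle 18 mm wide (light's y), 6.5 mm thick, 34 mm long from its hinge, which lies along the light's y at x -20, y +136 mm, 51 mm above the desk; 52 mm to the left (+y) of the test button. Up: the tip is 10 mm behind (+x) and 32 mm above the hinge. Dropped: 23 mm in front (-x) and 25 mm above it.
- trip_lever (a joint): Angle of the trip lever (rad): 0 up (leaning 0.30 back from the vertical; start), 1.05 dropped to the front (-x). Over-centre: it stays at either end and falls over by itself past the vertical (0.30). The test button drops it; pushing its tip back (to +x, about 1 N) lifts it.
- beam_spot (a point): Point in the beam where the ball is to be held: 100 mm in front of the middle of the lamp's LED face, at the height of the LEDs, 135 mm above the desk. Free air. Axes as light.
- cork_ring: Cork ring lying on the desk, fixed, 84 mm outside, 59 mm hole, 34 mm high. Origin at its centre on the desk. The dish stands on it.
- dish: Shallow round aluminium dish, 90 mm across, 22 mm high, black side grip; loose, about 0.1 kg. Origin under the centre of its foot, z up. The foot (53 mm across, 5 mm deep) sits loosely in the cork ring's hole, so the origin starts 29 mm above the desk. Inside, a shallow well 28 mm across (slope 0.1, floor 8 mm above the origin), then slope 0.25 to 60 mm across, then a steep wall.
- dish_grip (a point): Middle of the dish's grip, 70 mm from the dish centre on its -x side, 16.5 mm above the dish's origin. The grip is a straight bar 12 mm wide (dish's y), 18 mm high, reaching from 48 to 96 mm from the centre; the fingers close across the 12 mm. At the start it points to the robot (-x) within 0.25 rad, roughly square to the lamp.
- dish_middle (a point): Where the ball's centre lies when the ball rests in the middle of the dish, 19 mm above the dish's origin.
- ball: Loose steel ball, 22 mm across, about 0.04 kg, resting in the middle of the dish. Its frame turns as it rolls.
- ball_center (a point): Centre of the ball.
- clear_jar: Bystander: clear jar with a grey lid, 58 mm across, 98 mm high, standing behind the dish. Origin at the centre of its underside.
- tape_roll: Bystander: roll of brown tape lying flat, 96 mm across, 48 mm high, at the right front of the desk. Origin at the centre of its underside.
- stapler: Bystander: blue stapler, 140 x 36 x 43 mm, at the front of the desk. Origin at the centre of its underside.
- powder_brush: Bystander: small brush with a red handle, 144 mm long, 17 mm thick, lying at the front of the desk. Origin at the centre of its underside.
There are look-alikes about, which are no part of the job. Leave any blue or white look-alike of the cork_ring alone.

How it is judged:
By the outcome, as a careful person would: the job done as asked, in the order asked, and still so for the second after the job is handed in, while the arm keeps its last pose, push and grip.
It also fails if it takes over 70 s, if anything falls off the work surface, if the arm or the gripper's body presses on something with over 40 N, if the wrist force passes 120 N, or if a joint passes its speed limit or range.

ROBOT

A 6-joint arm with a two-finger parallel gripper is mounted at the origin on a cart in front of the work surface, level with it; the furniture and walls round the work are solid. World frame = base frame: x ahead of the robot, y to its left, z up, the work surface at z = 0. Lengths are in m, angles in degrees, forces in N, time in s.
With the tool pointing down it reaches from about 0.3 to 0.75 m from the base axis. Payload 8.5 kg.
Tool frame: the origin (TCP) lies on the centre line of the jaws, within the pads' length; the fingertips stand 25 mm ahead of it and the grasp point (between the pads) lies 6 mm ahead of it; z points along the fingers, y is the line along which they close (so a half turn about z gives the same grasp; the last joint's range is limited). The gripper opens to 85 mm and grips with 20 to 120 N. Pads are 22 mm wide; open, the fingers measure 114 mm over their backs; the gripper's body (76 mm by 85 mm) begins 54 mm behind the grasp point. The pads swing forward as they close: fully open they stand 13 mm farther back than shut.
Start: joints at [-82.981, 21.807, 74.336, -0, 83.858, -12.336], TCP at [0.182, -0.519, 0.256] pointing down, gripper open.
Joint ranges: [-178.18, 178.18], [-50.72, 133.34], [12.68, 142.11], [-81.47, 261.47], [9.98, 163.14], [-165.26, 165.26]. Speed limits (degrees/s): [136.94, 136.94, 180, 180, 180, 180].

INTERFACE

Orientations are given as a 3x3 rotation matrix whose columns are the frame's x, y, z axes.
In Python, from rig import telemetry, optics, env gives the robot as it stands.
- The arm moves only by the tool send_rows, never from a script. Its argument "deltas" is a list that holds one entry, the list of rows, each a list of 7 numbers: the shift along the tool's x, y, z in m, then the turn, a rotation vector about the tool's x, y, z in rad, then the opening, from -1 (shut) to 1 (fully open), so that 0 is half open. In form: [[[x, y, z, ax, ay, az, grip], ...]]. A call has 1 to 12 rows; each row shifts and turns the commanded pose from where the row before left it, along the tool's axes as they then stand; what a row does not reach is not made up. A row lasts 1/8 s, in which the tool goes at most 62.5 mm and 10.7 degrees, less where a joint would pass 70% of its speed; a pose out of reach is approached as far as the arm can. A call is refused whole if a number of a shift passes 0.0625 or a number of a turn 0.188, either way. A call with a gripper value outside its range is refused whole. The fingers move at their own pace and stop on an object; "squeeze" is the grip in N (left out, the last holds). Time passes only in rows, so rows that do not move let the fingers close. It gives the time, the measured TCP pose, the force, the opening and the grip force at its end, in the units of the state.
- telemetry.observe(): the state, without advancing time (a new reading comes with each control period).
- optics.get_image(name): name is "scene" or "top" or "wrist"; returns a dict with "image" (384x512x3 uint8, red, green, blue), "range_z" (384x512 float32, m along the optical axis (not along the pixel's ray), 0 where there is no reading), "K" (3x3 intrinsics, pixels), "rvec" (rotation vector, rad) and "tvec" (3), from world to camera coordinates, as OpenCV has them; the wrist camera has in their place "hand_eye" (4x4, takes a point from camera to tool coordinates, whose origin is the TCP and whose axes are the flange's). Camera axes: x right, y down, z forward; pixel columns grow to the right and rows downward; lengths in m; the calibration is good to about 2 mm. The wrist camera is an equidistant fisheye: a pixel r from the principal point sees the ray r / f radians off the axis. A picture is of the moment at which its call begins: read the wrist's pose just before it.
- env.close_job(): hands the job in; it is judged then, once.
The state is a dict: "time_s": time; "q": joint angles; "qvel": joint speeds; "joint_efforts": joint torques, N m; "position": TCP position; "tool_rot": TCP orientation; "ft_force": force on the tool from outside, world axes, zero at the start; "wrist_torque": the same for the moment, N m; "grip_width": finger opening in m; "gripper_force": force on a finger pad.
Only numpy, scipy, OpenCV 4.12 (cv2) and the standard library are available. Lean on these libraries where they do the work, as an engineer would, in place of code of your own. Each camera call takes 0.05 s, during which the arm holds its last target. There are 200 camera calls.

## Working session

There is one attempt and no reset: what is moved stays moved. The work goes in short steps, Python scripts to look and compute and a tool call to move; the robot and the scene stay as the last step left them, time stands still between calls to the robot, and variables do not carry over. Pictures are saved under pics/ and viewed, at most 10 in all, crops included, and the job is handed in when it is done.

Besides the shell and the picture viewer there is one more tool, called after ">>>" as name(argument=value, ...) on one line, values as JSON. send_rows: Moves the arm, as the interface text tells. Its arguments: {"type":"object","properties":{"deltas":{"type":"array"},"squeeze":{"type":"number"}},"required":["deltas"]}

```bash
mkdir -p pics; cat > h.py <<'E'
import numpy as np, cv2
from rig import telemetry, optics, env
def cap(n):
    d=optics.get_image(n); return d
def world(d):
    """per-pixel world points from depth (scene/top)"""
    K=d["K"];h,w=d["range_z"].shape;u,v=np.meshgrid(np.arange(w),np.arange(h));z=d["range_z"]
    c=np.stack([(u-K[0,2])/K[0,0]*z,(v-K[1,2])/K[1,1]*z,z],-1)
    R=cv2.Rodrigues(np.array(d["rvec"],float))[0]
    return (c-np.array(d["tvec"]).ravel())@R
def save(n,im,s=1):
    cv2.imwrite("pics/"+n,cv2.resize(im[...,::-1],None,fx=s,fy=s,interpolation=cv2.INTER_CUBIC))
E
python3 - <<'E'
from h import *
import pickle
s=telemetry.observe();print({k:np.round(v,3).tolist() for k,v in s.items()})
for n in("scene","top"):
    d=cap(n);save(n+"0.png",d["image"],1.5);pickle.dump(d,open(n+".pkl","wb"))
    R=cv2.Rodrigues(np.array(d["rvec"],float))[0];print(n,d["K"].tolist(),(-R.T@np.array(d["tvec"]).ravel()).round(3))
E
```

```text
{'time_s': 0.0, 'q': [-82.982, 21.84, 74.387, -0.0, 83.859, -12.335], 'qvel': [0.008, -0.054, -0.001, -0.05, -0.067, 0.09], 'joint_efforts': [0.002, -44.845, -23.128, -0.0, 0.005, 0.0], 'position': [0.182, -0.519, 0.256], 'tool_rot': [[0.943, 0.331, -0.0], [0.331, -0.943, 0.001], [0.0, -0.001, -1.0]], 'ft_force': [-0.221, -0.587, -0.743], 'wrist_torque': [-0.046, 0.03, 0.021], 'gripper_force': 0.0, 'grip_width': 0.086}
scene [[382.70539932101383, 0.0, 253.35814244257952], [0.0, 382.70539932101383, 191.54516188273593], [0.0, 0.0, 1.0]] [0.065 0.549 0.999]
top [[411.3210186724923, 0.0, 256.9153814092594], [0.0, 411.3210186724923, 184.1481075943975], [0.0, 0.0, 1.0]] [ 0.381 -0.025  1.319]
```

View pics/scene0.png

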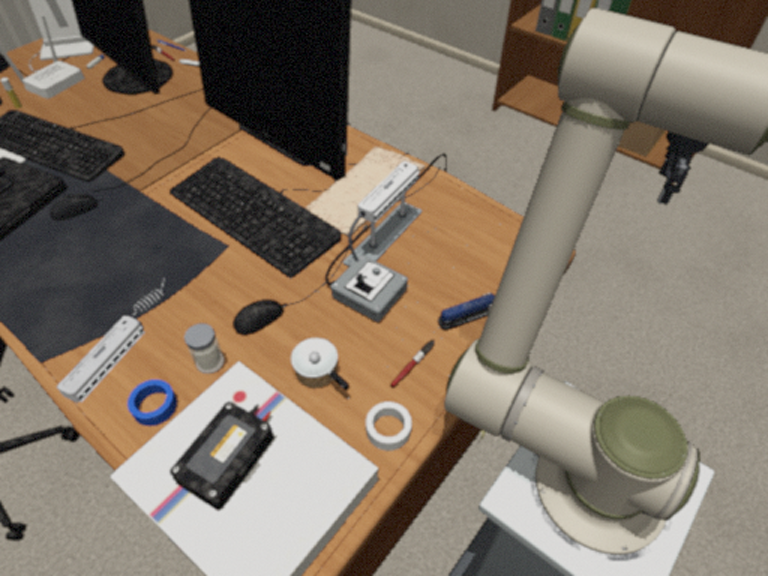

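View pics/top0.png

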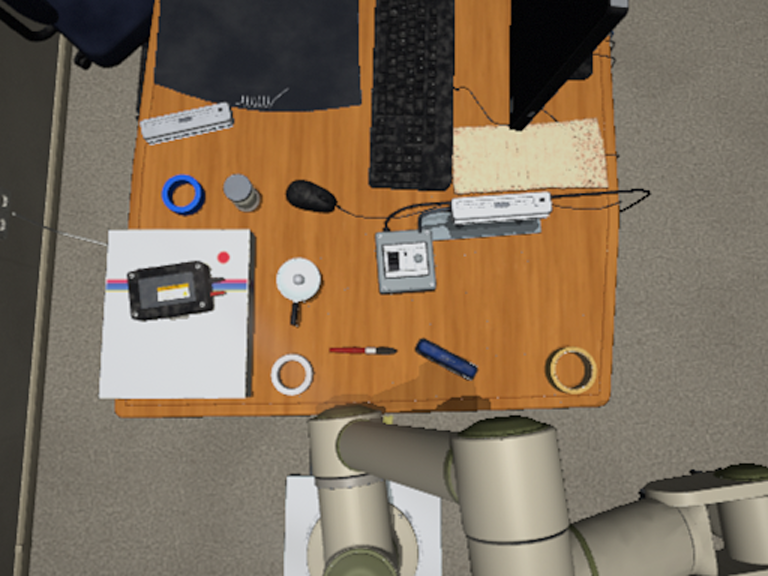

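The scene view shows the box, lamp, dish with its grip toward the robot, jar, and look-alike rings. In the top view (1.5x), the dish is at (298,280) with grip end (296,322), the box at (406,262), test button at (418,258), lever at (392,262), and lamp bar at (500,207).

```bash
python3 - <<'E'
from h import *
import pickle
d=pickle.load(open("top.pkl","rb"));P=world(d);im=d["image"].astype(int)
def reg(n,box,zl,zh,f=None):
    x0,y0,x1,y1=[int(b/1.5) for b in box];S=P[y0:y1,x0:x1];I=im[y0:y1,x0:x1]
    m=(S[...,2]>zl)&(S[...,2]<zh)
    if f is not None:m&=f(I)
    Q=S[m];r=cv2.minAreaRect((Q[:,:2]*1000).astype(np.float32))
    print(n,len(Q),Q.mean(0).round(4),"med z",np.median(Q[:,2]).round(4),"rect",np.round(r[0],1),np.round(r[1],1),round(r[2],2))
reg("box",(365,225,450,305),.036,.05)
reg("module",(365,225,450,305),.049,.058)
reg("hi",(365,225,450,305),.0585,.1)
reg("lever",(365,225,450,305),.066,.1)
reg("lamp",(440,185,565,230),.145,.156)
reg("foot",(410,200,550,250),.004,.02)
reg("rim",(265,250,330,335),.045,.056,lambda I:I.min(-1)>120)
reg("grip",(280,290,310,335),.03,.065,lambda I:I.max(-1)<90)
reg("ball",(285,270,312,292),.052,.075)
reg("jar",(220,170,265,215),.09,.11)
print("desk z",np.median(P[200:210,300:330,2]))
save("topc.png",d["image"][145:225,175:305],6)
E
```

```text
box 1045 [ 0.5922 -0.0823  0.0457] med z 0.0461 rect [594.6 -83.1] [130.1 120. ] 4.88
module 542 [ 0.5941 -0.0841  0.0523] med z 0.052 rect [593.8 -82.1] [127.  109.7] 4.34
hi 67 [ 0.6038 -0.079   0.0694] med z 0.0657 rect [619.9 -82.2] [85.7 68. ] 2.27
lever 33 [ 0.6107 -0.0669  0.0774] med z 0.0798 rect [626.6 -83.9] [16.  94.8] 46.28
lamp 905 [ 0.6865 -0.2643  0.1511] med z 0.1511 rect [ 684.8 -266.2] [ 48.3 196.7] 5.04
foot 886 [ 0.6768 -0.2311  0.0081] med z 0.0078 rect [ 684.  -246.5] [107.7 301.1] 0.61
rim 310 [0.5519 0.1397 0.0493] med z 0.0489 rect [552.1 139.1] [88.3 88. ] 27.46
grip 53 [0.4813 0.1444 0.0524] med z 0.0536 rect [480.5 145.5] [10.2 43.3] 85.74
ball 33 [0.5512 0.139  0.0562] med z 0.0558 rect [552.  138.6] [19.1 18.6] 18.08
jar 272 [0.7324 0.2616 0.0975] med z 0.0977 rect [733.4 261.5] [56.7 54.4] 9.87
desk z -7.467682243033794e-05
```

View pics/topc.png

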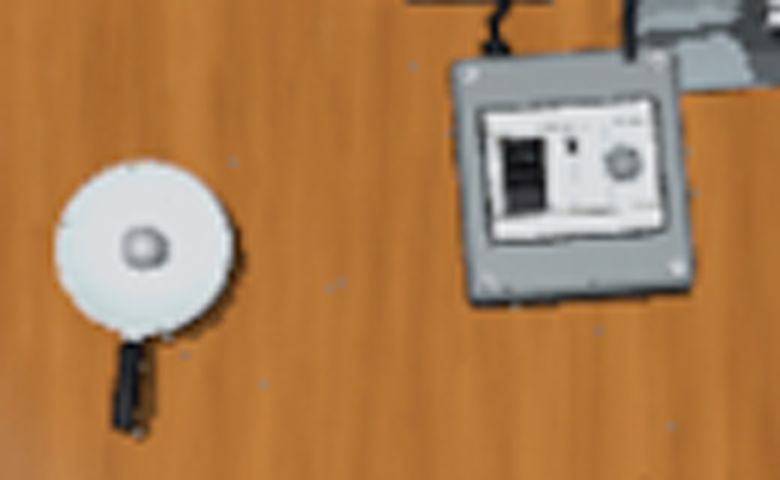

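The crop shows the button at (623,162), lever at (524,175) and grip tip at (128,430). The light's yaw is about 5°, so next I get positions in its frame from both cameras.

```bash
python3 - <<'E'
from h import *
import pickle
a=np.radians(4.95);R2=np.array([[np.cos(a),-np.sin(a)],[np.sin(a),np.cos(a)]])
c=np.array([.5946,-.0831]);O=c-R2@[-.02,.11];print("O",O)
def ray(d,u,v,z):
    R=cv2.Rodrigues(np.array(d["rvec"],float))[0];C=-R.T@np.array(d["tvec"]).ravel();k=R.T@np.linalg.inv(d["K"])@[u,v,1];return C+k*(z-C[2])/k[2]
d=pickle.load(open("top.pkl","rb"))
b=ray(d,175+623/6-.5,145+162/6-.5,.0625);print("button",b,R2.T@(b[:2]-O))
for n in("top","scene"):
    d=pickle.load(open(n+".pkl","rb"));P=world(d)
    L=P.copy();L[...,:2]=(P[...,:2]-O)@R2
    def st(t,m):
        Q=L[m];print(n,t,len(Q),"min",np.percentile(Q,2,axis=0).round(4),"max",np.percentile(Q,98,axis=0).round(4),"med",np.median(Q,0).round(4))
    near=(abs(L[...,0])<.15)&(abs(L[...,1])<.25)
    st("boxtop",near&(L[...,2]>.043)&(L[...,2]<.048)&(L[...,1]>.03))
    st("lamptop",near&(L[...,2]>.149)&(L[...,2]<.1545)&(L[...,1]<.03))
    st("lampall",near&(L[...,2]>.122)&(L[...,2]<.148)&(L[...,1]<.03))
    st("switch",near&(L[...,2]>.155)&(L[...,2]<.16)&(L[...,1]<.03))
    st("button",near&(L[...,2]>.059)&(L[...,2]<.066)&(abs(L[...,1]-.084)<.015)&(abs(L[...,0]+.02)<.025))
    st("lever",near&(L[...,2]>.072)&(L[...,2]<.09)&(abs(L[...,1]-.136)<.02)&(abs(L[...,0]+.02)<.03))
    D=(abs(P[...,0]-.55)<.06)&(abs(P[...,1]-.14)<.06)
    Q=P[D&(P[...,2]>.047)&(P[...,2]<.054)]
    if len(Q)>20: print("rim",cv2.minEnclosingCircle((Q[:,:2]*1000).astype(np.float32)))
    G=(d["image"].max(-1)<90)&(abs(P[...,0]-.48)<.035)&(abs(P[...,1]-.145)<.025)&(P[...,2]>.046)
    Q=P[G];print("grip",len(Q),cv2.minAreaRect((Q[:,:2]*1000).astype(np.float32)),np.median(Q[:,2]))
E
```

```text
O [ 0.62401691 -0.19096401]
button [ 0.59799824 -0.10939239  0.0625    ] [-0.01888311  0.08351245]
top boxtop 635 min [-0.082   0.053   0.0431] max [0.0415 0.1677 0.0479] med [-0.0263  0.1088  0.046 ]
top lamptop 660 min [ 0.0365 -0.1717  0.1491] max [0.0764 0.013  0.1543] med [ 0.0556 -0.0795  0.1514]
top lampall 321 min [ 0.0303 -0.1779  0.1232] max [0.0737 0.024  0.1479] med [ 0.0354 -0.0719  0.1414]
top switch 74 min [ 0.0382 -0.1679  0.1551] max [0.0731 0.0135 0.1583] med [ 0.0525 -0.0846  0.1562]
top button 17 min [-0.0333  0.0771  0.0599] max [-0.0136  0.09    0.0654] med [-0.0204  0.0841  0.0616]
top lever 22 min [-0.0171  0.1279  0.0744] max [-0.007   0.1438  0.087 ] med [-0.0129  0.1357  0.081 ]
rim ((544.7855224609375, 141.50718688964844), 52.0740852355957)
grip 48 ((480.4429931640625, 145.3385467529297), (43.28509521484375, 9.980061531066895), 0.5194168090820312) 0.05379071199820662
scene boxtop 438 min [-0.0786  0.0531  0.0432] max [0.0459 0.1689 0.0479] med [-0.0314  0.1213  0.0459]
scene lamptop 380 min [ 0.0398 -0.1708  0.1492] max [0.0799 0.0157 0.1544] med [ 0.059  -0.0683  0.152 ]
scene lampall 284 min [ 0.0345 -0.1685  0.1225] max [0.0772 0.0248 0.147 ] med [ 0.039  -0.0469  0.1363]
scene switch 47 min [ 0.0434 -0.164   0.155 ] max [0.0781 0.011  0.1581] med [ 0.0594 -0.1034  0.1558]
scene button 13 min [-0.0237  0.077   0.0599] max [-0.0116  0.089   0.0651] med [-0.0166  0.084   0.0618]
scene lever 19 min [-0.0122  0.1292  0.0733] max [-0.005   0.1447  0.0859] med [-0.009   0.1391  0.0814]
rim ((546.0860595703125, 138.93202209472656), 55.73078918457031)
grip 58 ((482.414306640625, 147.74771118164062), (12.231090545654297, 41.94419479370117), 80.6759262084961) 0.05363537707929136
```

>>> send_rows(deltas=[[[0.044, -0.0207, 0.007, 0, 0, 0, -1], [0.044, -0.0207, 0.007, 0, 0, 0, -1], [0.044, -0.0207, 0.007, 0, 0, 0, -1], [0.044, -0.0207, 0.007, 0, 0, 0, -1], [0.044, -0.0207, 0.007, 0, 0, 0, -1], [0.044, -0.0207, 0.007, 0, 0, 0, -1], [0.044, -0.0207, 0.007, 0, 0, 0, -1], [0.044, -0.0207, 0.007, 0, 0, 0, -1], [0.044, -0.0207, 0.007, 0, 0, 0, -1], [0.044, -0.0207, 0.007, 0, 0, 0, -1], [0.044, -0.0207, 0.007, 0, 0, 0, -1], [0.044, -0.0207, 0.007, 0, 0, 0, -1]]])

```text
time_s: 1.6
position: [0.599, -0.1082, 0.1718]
tool_rot: [[0.943, 0.331, -0.001], [0.331, -0.943, 0.0], [-0.001, -0.0, -1.0]]
ft_force: [-0.5, -1.1, 0.1]
grip_width: 0.0001
gripper_force: 0.0
```

>>> send_rows(deltas=[[[0, 0, 0, 0, 0, -0.18, -1], [0, 0, 0, 0, 0, -0.18, -1], [0, 0, 0, 0, 0, -0.18, -1], [0, 0, 0, 0, 0, -0.18, -1], [0, 0, 0, 0, 0, -0.18, -1], [0, 0, 0, 0, 0, -0.18, -1], [0, 0, 0, 0, 0, -0.18, -1], [0, 0, 0, 0, 0, -0.18, -1]]])

```text
time_s: 2.6
position: [0.5979, -0.1095, 0.1719]
tool_rot: [[-0.211, 0.977, -0.001], [0.977, 0.211, 0.0], [0.001, -0.001, -1.0]]
ft_force: [0.2, 0.3, -0.1]
grip_width: 0.0002
gripper_force: 0.0
```

>>> send_rows(deltas=[[[0, 0, 0, 0, 0, -0.18, -1], [0, 0, 0, 0, 0, -0.18, -1], [0, 0, 0, 0, 0, -0.18, -1], [0, 0, 0, 0, 0, -0.18, -1], [0, 0, 0, 0, 0, -0.18, -1], [0, 0, 0, 0, 0, -0.18, -1], [0, 0, 0, 0, 0, -0.18, -1], [0, 0, 0, 0, 0, -0.18, -1], [0, 0, 0, 0, 0, 0, -1]]])

```text
time_s: 3.72
position: [0.598, -0.1095, 0.172]
tool_rot: [[-0.997, -0.075, -0.001], [-0.075, 0.997, 0.0], [0.001, 0.0, -1.0]]
ft_force: [-0.3, 0.0, 0.1]
grip_width: 0.0
gripper_force: 0.0
```

```bash
cat >> h.py <<'E'
def st():
    s=telemetry.observe();R=np.array(s["tool_rot"]);p=np.array(s["position"])
    print(round(s["time_s"],2),"p",p.round(4),"xang",np.degrees(np.arctan2(R[1,0],R[0,0])).round(2),"z",R[:,2].round(4),"F",np.round(s["ft_force"],2),"w",round(s["grip_width"],4),"gf",round(s["gripper_force"],1),"q",np.round(s["q"],1));return p,R
def go(tgt,R,p): print("tool delta",(R.T@(np.array(tgt)-p)).round(4))
E
python3 - <<'E'
from h import *
p,R=st();go((.599,-.109,.0905),R,p)
d=cap("wrist");save("w1.png",d["image"],1.5)
E
```

```text
3.73 p [ 0.598  -0.1095  0.172 ] xang -175.73 z [-7.e-04  3.e-04 -1.e+00] F [-0.28  0.02  0.12] w 0.0 gf 0.0 q [ -21.5   31.5   72.3   -0.    76.3 -115.8]
tool delta [-0.0011  0.0004  0.0815]
```

View pics/w1.png

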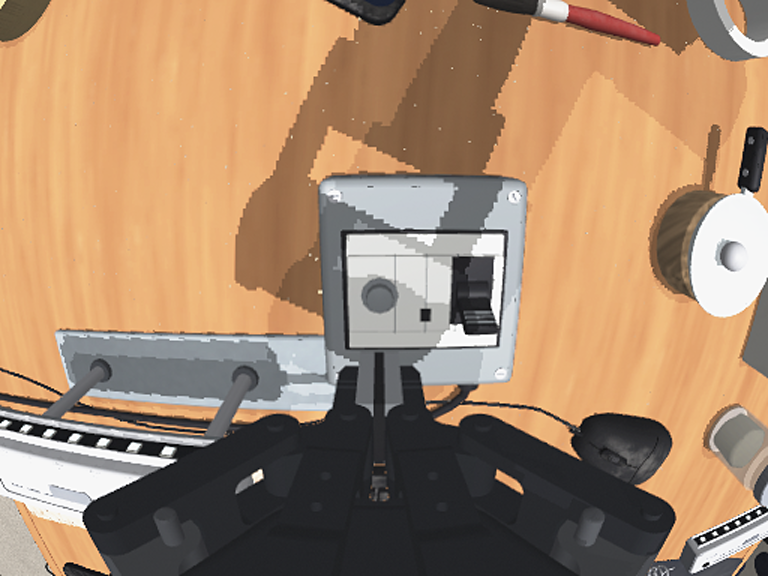

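The wrist view (1.5x) shows the button at (379,295), the lever up at (475,305), module corners (342,231) and (507,348), and box corners; the gripper is square to the box.

```bash
cat >> h.py <<'E'
def wray(d,u,v,z,p,R):
    K=d["K"];x=(u-K[0,2])/K[0,0];y=(v-K[1,2])/K[1,1];r=np.hypot(x,y)
    k=np.array([np.sin(r)*x/r,np.sin(r)*y/r,np.cos(r)]) if r>0 else np.array([0,0,1.])
    H=np.array(d["hand_eye"]);C=R@H[:3,3]+p;k=R@H[:3,:3]@k;return C+k*(z-C[2])/k[2]
E
python3 - <<'E'
from h import *
p,R=st();d=cap("wrist")
print(d["hand_eye"].round(3).tolist())
for n,u,v,z in(("button",379,295,.0625),("box TL",320,179,.046),("TR",526,179,.046),("BR",513,384,.046),("mod TL",343,232,.053),("mod TR",507,233,.053),("mod BR",500,347,.053),("ball",733,256,.059)):
    print(n,wray(d,u/1.5-.17,v/1.5-.17,z,p,R).round(4))
E
```

```text
3.77 p [ 0.598  -0.1095  0.172 ] xang -175.85 z [-6.e-04  2.e-04 -1.e+00] F [0.17 0.26 0.52] w 0.0001 gf 0.0 q [ -21.5   31.5   72.3    0.    76.3 -115.7]
[[-0.001, -0.953, -0.302, 0.078], [1.0, -0.001, 0.0, 0.001], [-0.0, -0.302, 0.953, -0.117], [0.0, 0.0, 0.0, 1.0]]
button [ 0.5946 -0.1087  0.0625]
box TL [ 0.5363 -0.1449  0.046 ]
TR [ 0.5262 -0.0311  0.046 ]
BR [ 0.654 -0.018  0.046]
mod TL [ 0.5636 -0.1302  0.053 ]
mod TR [ 0.557  -0.0407  0.053 ]
mod BR [ 0.6252 -0.0341  0.053 ]
ball [0.552  0.1274 0.059 ]
```

>>> send_rows(deltas=[[[0, 0, 0.02, 0, 0, 0, -1], [0, 0, 0.02, 0, 0, 0, -1], [0, 0, 0.02, 0, 0, 0, -1], [0, 0, 0.017, 0, 0, 0, -1], [0, 0, 0.005, 0, 0, 0, -1], [0, 0, 0.003, 0, 0, 0, -1], [0, 0, 0, 0, 0, 0, -1]]])

```text
time_s: 4.7
position: [0.5983, -0.1096, 0.0878]
tool_rot: [[-0.997, -0.076, 0.001], [-0.076, 0.997, -0.0], [-0.001, -0.0, -1.0]]
ft_force: [0.1, 0.3, 0.1]
grip_width: -0.0003
gripper_force: 0.0
```

>>> send_rows(deltas=[[[0, 0, 0.002, 0, 0, 0, -1], [0, 0, 0.002, 0, 0, 0, -1], [0, 0, 0, 0, 0, 0, -1], [0, 0, 0, 0, 0, 0, -1]]])

```text
time_s: 5.2
position: [0.5984, -0.1096, 0.0836]
tool_rot: [[-0.997, -0.076, 0.001], [-0.076, 0.997, -0.0], [-0.001, -0.0, -1.0]]
ft_force: [0.5, 0.3, 2.1]
grip_width: -0.0
gripper_force: 1.2
```

Touched; press a little further.

>>> send_rows(deltas=[[[0, 0, 0.0015, 0, 0, 0, -1], [0, 0, 0.0015, 0, 0, 0, -1], [0, 0, 0, 0, 0, 0, -1]]])

```text
time_s: 5.58
position: [0.5984, -0.1096, 0.081]
tool_rot: [[-0.997, -0.076, 0.001], [-0.076, 0.997, -0.0], [-0.001, -0.001, -1.0]]
ft_force: [0.1, 0.2, 7.4]
grip_width: -0.0001
gripper_force: 3.8
```

```bash
python3 - <<'E'
from h import *
p,R=st()
d=cap("wrist");save("w2.png",d["image"][60:260,170:400],2)
E
```

```text
5.58 p [ 0.5984 -0.1096  0.081 ] xang -175.63 z [ 1.1e-03 -4.0e-04 -1.0e+00] F [0.08 0.21 7.43] w -0.0001 gf 3.8 q [ -21.5   37.2   78.4    0.    64.3 -115.9]
```

View pics/w2.png

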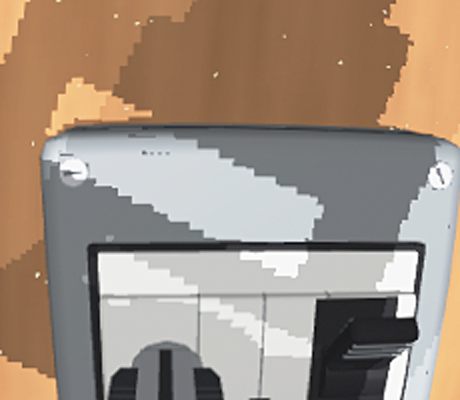

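>>> send_rows(deltas=[[[0, 0, -0.02, 0, 0, 0, -1], [0, 0, -0.025, 0, 0, 0, -1], [0.026, 0, 0, 0, 0, 0, -1], [0.026, 0.01, 0, 0, 0, 0, -1], [0, 0.021, 0, 0, 0, 0, -1], [0, 0.021, 0, 0, 0, 0, -1], [0, 0, 0.017, 0, 0, 0, -1], [0, 0, 0.016, 0, 0, 0, -1], [0, 0, 0, 0, 0, 0, -1], [0, 0, 0, 0, 0, 0, -1]]])

```text
time_s: 6.88
position: [0.5428, -0.0612, 0.0927]
tool_rot: [[-0.997, -0.077, 0.001], [-0.077, 0.997, -0.0], [-0.001, -0.0, -1.0]]
ft_force: [-0.9, 1.0, 0.2]
grip_width: -0.0001
gripper_force: 0.0
```

```bash
python3 - <<'E'
from h import *
p,R=st();go((.581,-.0585,.092),R,p)
d=cap("wrist");save("w3.png",d["image"][100:330,130:400],2)
E
```

```text
6.88 p [ 0.5428 -0.0612  0.0927] xang -175.6 z [ 6.e-04 -2.e-04 -1.e+00] F [-0.88  0.96  0.17] w -0.0001 gf 0.0 q [ -18.9   31.4   88.3    0.    60.2 -113.3]
tool delta [-0.0383 -0.0002  0.0007]
```

View pics/w3.png

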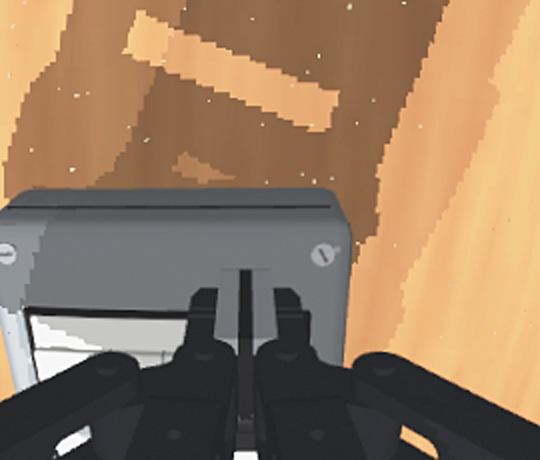

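The fingers stand in front of the dropped lever, which is hidden behind them. Push forward.

>>> send_rows(deltas=[[[-0.008, 0, 0, 0, 0, 0, -1], [-0.008, 0, 0, 0, 0, 0, -1], [-0.007, 0, 0, 0, 0, 0, -1], [-0.006, 0, 0, 0, 0, 0, -1], [-0.005, 0, 0, 0, 0, 0, -1], [-0.003, 0, 0, 0, 0, 0, -1], [0, 0, 0, 0, 0, 0, -1]]])

```text
time_s: 7.8
position: [0.5794, -0.0589, 0.0923]
tool_rot: [[-0.997, -0.076, 0.0], [-0.076, 0.997, 0.0], [-0.0, -0.0, -1.0]]
ft_force: [-0.3, -0.5, -1.4]
grip_width: -0.0004
gripper_force: 0.0
```

>>> send_rows(deltas=[[[-0.002, 0, 0, 0, 0, 0, -1], [-0.002, 0, 0, 0, 0, 0, -1], [0, 0, 0, 0, 0, 0, -1]]])

```text
time_s: 8.18
position: [0.5833, -0.0585, 0.0923]
tool_rot: [[-0.997, -0.076, 0.0], [-0.076, 0.997, -0.0], [-0.0, -0.0, -1.0]]
ft_force: [0.1, 0.2, -0.1]
grip_width: 0.0003
gripper_force: 0.0
```

>>> send_rows(deltas=[[[0.01, 0, 0, 0, 0, 0, -1], [0.02, 0, 0, 0, 0, 0, -1], [0.02, 0, 0, 0, 0, 0, -1], [0, 0, -0.03, 0, 0, 0, -1], [0, 0, -0.04, 0, 0, 0, -1], [0, 0, 0, 0, 0, 0, -1]]])

```text
time_s: 8.93
position: [0.5338, -0.0627, 0.1649]
tool_rot: [[-0.997, -0.076, 0.005], [-0.076, 0.997, -0.002], [-0.005, -0.002, -1.0]]
ft_force: [0.1, 0.7, 0.0]
grip_width: -0.0008
gripper_force: 0.0
```

```bash
python3 - <<'E'
from h import *
p,R=st()
d=cap("wrist");t=cap("scene")
a=cv2.resize(d["image"][100:300,150:350],None,fx=2,fy=2);b=cv2.resize(t["image"][160:220,210:280],(400,400))
save("w4.png",np.hstack([a,b]),1)
import pickle
ex=np.array([.9963,.0863]);L=world(t)-[.624,-.191,0];X=L[...,:2]@ex;Y=L[...,:2]@[-.0863,.9963]
m=(abs(Y-.137)<.018)&(abs(X+.02)<.04)&(L[...,2]>.07)&(L[...,2]<.095);print(m.sum(),np.median(X[m]),np.median(L[m][:,2]))
E
```

```text
8.93 p [ 0.5338 -0.0627  0.1649] xang -175.64 z [ 0.0052 -0.0019 -1.    ] F [0.08 0.66 0.02] w -0.0008 gf 0.0 q [ -19.3   25.3   84.9   -0.    69.4 -113.7]
23 -0.009577723223163963 0.07861307950987416
```

View pics/w4.png

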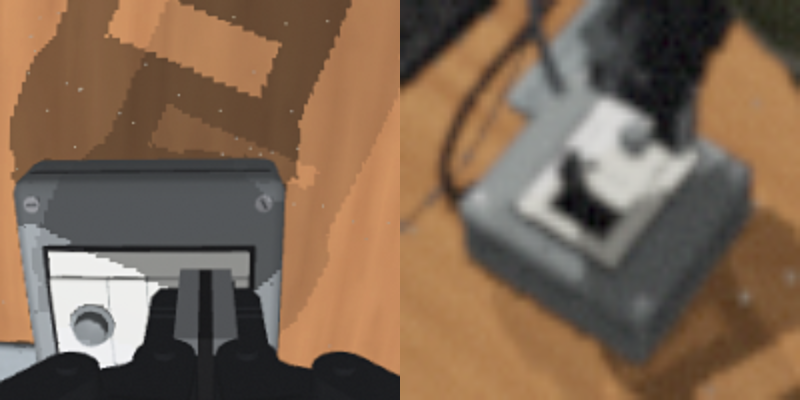

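Lever is back up (tip 10 mm ahead of where it would be vertical, as at the start) and stays. Next is the dish grip.

>>> send_rows(deltas=[[[0.006, 0.036, 0, 0, 0, 0, 0.2], [0.006, 0.036, 0, 0, 0, 0, 0.2], [0.006, 0.036, 0, 0, 0, 0, 0.2], [0.006, 0.035, 0, 0, 0, 0, 0.2], [0.006, 0.035, 0, 0, 0, 0, 0.2], [0.006, 0.035, 0, 0, 0, 0, 0.2], [0, 0, 0, 0, 0, 0.168, 0.2], [0, 0, 0, 0, 0, 0, 0.2], [0, 0, 0, 0, 0, 0, 0.2]]])

```text
time_s: 10.15
position: [0.481, 0.1469, 0.1617]
tool_rot: [[-0.996, 0.089, -0.001], [0.089, 0.996, -0.0], [0.001, -0.0, -1.0]]
ft_force: [0.3, 1.1, 0.4]
grip_width: 0.051
gripper_force: 0.0
```

```bash
python3 - <<'E'
from h import *
p,R=st()
d=cap("wrist");save("w5.png",d["image"],1.5)
np.save("w5.npy",d["image"])
t=cap("top");P=world(t);im=t["image"]
G=(im.max(-1)<90)&(abs(P[...,0]-.48)<.035)&(abs(P[...,1]-.145)<.025)&(P[...,2]>.046)&(P[...,2]<.06);print(G.sum())
E
```

```text
10.15 p [0.481  0.1469 0.1617] xang 174.88 z [-1.4e-03 -1.0e-04 -1.0e+00] F [0.29 1.05 0.41] w 0.051 gf 0.0 q [  3.5  22.6  90.4  -0.   67.1 -81.4]
0
```

View pics/w5.png

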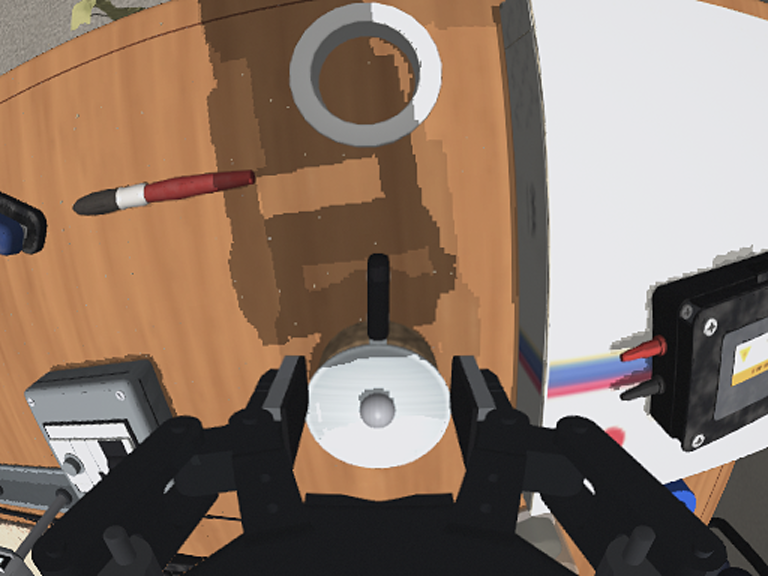

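The wrist view (1.5x) shows the grip from (378,255) to (379,338), parallel to the fingers' plane, and the ball in the middle at (377,409).

```bash
python3 - <<'E'
from h import *
p,R=st();d=cap("wrist")
A=wray(d,378/1.5-.17,255/1.5,.0545,p,R);B=wray(d,379/1.5-.17,337/1.5,.0545,p,R);C=wray(d,377/1.5-.17,409/1.5,.048,p,R)
print(A,B,C,"dir",np.degrees(np.arctan2(*(C-A)[1::-1])),np.linalg.norm((C-A)[:2]))
u=(C-A)[:2]/np.linalg.norm((C-A)[:2]);g=C[:2]-.072*u;print("grip by ball",g,"rim mid",A[:2]+.026*u)
go((*g,.052),R,p)
E
```

```text
10.25 p [0.4812 0.1469 0.162 ] xang 174.81 z [-6.e-04 -0.e+00 -1.e+00] F [0.38 0.28 0.34] w 0.0511 gf 0.0 q [  3.5  22.6  90.3   0.   67.1 -81.3]
[0.45555271 0.14970707 0.0545    ] [0.50129855 0.14601767 0.0545    ] [0.55194303 0.14014906 0.048     ] dir -5.662900105104738 0.09686305292468639
grip by ball [0.48029442 0.14725369] rim mid [0.48142582 0.1471415 ]
tool delta [0.0008 0.0003 0.11  ]
```

>>> send_rows(deltas=[[[0, 0, 0.02, 0, 0, 0, 0.2], [0, 0, 0.025, 0, 0, 0, 0.0], [0, 0, 0.025, 0, 0, 0, -0.2], [0, 0, 0.02, 0, 0, 0, -0.4], [0, 0, 0.015, 0, 0, 0, -0.5], [0, 0, 0.005, 0, 0, 0, -0.55], [0, 0, 0, 0, 0, 0, -0.6], [0, 0, 0, 0, 0, 0, -0.6]]])

```text
time_s: 11.3
position: [0.4815, 0.1473, 0.0529]
tool_rot: [[-0.996, 0.092, 0.001], [0.092, 0.996, 0.0], [-0.001, 0.0, -1.0]]
ft_force: [0.6, -0.5, -0.1]
grip_width: 0.0173
gripper_force: 0.0
```

>>> send_rows(deltas=[[[0, 0, 0, 0, 0, 0, -0.64], [0, 0, 0, 0, 0, 0, -0.66], [0, 0, 0, 0, 0, 0, -0.68], [0, 0, 0, 0, 0, 0, -0.7], [0, 0, 0, 0, 0, 0, -0.72], [0, 0, 0, 0, 0, 0, -0.74], [0, 0, 0, 0, 0, 0, -0.78], [0, 0, 0, 0, 0, 0, -0.85], [0, 0, 0, 0, 0, 0, -1], [0, 0, 0, 0, 0, 0, -1]]], squeeze=60)

```text
time_s: 12.55
position: [0.4813, 0.1473, 0.0524]
tool_rot: [[-0.996, 0.092, 0.0], [0.092, 0.996, -0.0], [-0.0, -0.0, -1.0]]
ft_force: [-0.5, -2.2, 4.0]
grip_width: 0.0112
gripper_force: 58.4
```

```bash
cat >> h.py <<'E'
def dish():
    """ball vs rim centre in top view, ball height"""
    p,R=st();d=cap("wrist");im=d["image"]
    m=((im.min(-1)>150)&(np.ptp(im,axis=-1)<40)).astype(np.uint8);m[:, :150]=0;m[:,350:]=0;m[:170]=0
    n,l,s,c=cv2.connectedComponentsWithStats(m);i=1+np.argmax(s[1:,4]);print("white blob",s[i],c[i].round(1));return d
E
python3 - <<'E'
from h import *
d=dish();save("w6.png",d["image"][150:384,100:410],1.6)
E
```

```text
12.55 p [0.4813 0.1473 0.0524] xang 174.74 z [ 2.e-04 -0.e+00 -1.e+00] F [-0.52 -2.24  3.97] w 0.0112 gf 58.4 q [  3.5  31.8  97.5  -0.   50.7 -81.2]
white blob [235 324  36  10 277] [252.8 328.2]
```

View pics/w6.png

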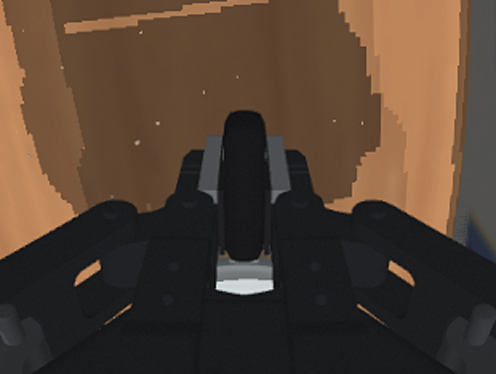

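Grip width 11 mm at 58 N; the bar is centred between the pads. Lifting straight up, gently.

>>> send_rows(deltas=[[[0, 0, -0.002, 0, 0, 0, -1], [0, 0, -0.004, 0, 0, 0, -1], [0, 0, -0.007, 0, 0, 0, -1], [0, 0, -0.01, 0, 0, 0, -1], [0, 0, -0.012, 0, 0, 0, -1], [0, 0, -0.013, 0, 0, 0, -1], [0, 0, -0.012, 0, 0, 0, -1], [0, 0, -0.011, 0, 0, 0, -1], [0, 0, -0.008, 0, 0, 0, -1], [0, 0, -0.005, 0, 0, 0, -1], [0, 0, -0.003, 0, 0, 0, -1], [0, 0, 0, 0, 0, 0, -1]]])

```text
time_s: 14.1
position: [0.4812, 0.1473, 0.1393]
tool_rot: [[-0.996, 0.092, -0.0], [0.092, 0.996, -0.0], [0.0, -0.0, -1.0]]
ft_force: [0.2, 0.8, -1.6]
grip_width: 0.011
gripper_force: 58.4
```

```bash
cat >> h.py <<'E'
def find(n,xy,zr):
    """dish near xy: rim points centre + plane tilt, ball centre by ray at ball height"""
    t=cap(n);P=world(t);im=t["image"]
    D=(np.linalg.norm(P[...,:2]-xy,axis=-1)<.062)&(P[...,2]>zr-.03)&(P[...,2]<zr+.03)&(np.ptp(im.astype(int),axis=-1)<35)&(im.max(-1)>95)
    Q=P[D];print(n,"dish pts",len(Q),cv2.minAreaRect((Q[:,:2]*1000).astype(np.float32))[:2])
    top=Q[(np.linalg.norm(Q[:,:2]-Q[:,:2].mean(0),axis=1)<.05)]
    r=np.linalg.norm(Q[:,:2]-xy,axis=1);q=Q[(r>.034)];A=np.c_[q[:,:2]-xy,np.ones(len(q))];c=np.linalg.lstsq(A,q[:,2],rcond=None)[0];print(" plane slope",c.round(3))
    v,u=np.where(D);m=t["image"][v.min()-3:v.max()+4,u.min()-3:u.max()+4]
    return t,m
E
python3 - <<'E'
from h import *
p,R=st();c=p[:2]-.071*R[:2,0];print(c)
o=[]
for n in("top","scene"):
    t,m=find(n,c,.136);o.append(cv2.resize(m,(350,350),interpolation=cv2.INTER_CUBIC))
save("d1.png",np.hstack(o))
E
```

```text
14.1 p [0.4812 0.1473 0.1393] xang 174.74 z [-1.e-04 -0.e+00 -1.e+00] F [ 0.16  0.77 -1.58] w 0.011 gf 58.4 q [  3.5  24.3  92.1  -0.   63.7 -81.2]
[0.55189823 0.14076355]
top dish pts 316 ((569.9779052734375, 133.2307586669922), (88.40142822265625, 50.17839050292969))
 plane slope [-0.001 -0.007  0.135]
scene dish pts 342 ((565.8455810546875, 154.85911560058594), (54.65133285522461, 89.77592468261719))
 plane slope [-0.004  0.028  0.135]
```

View pics/d1.png

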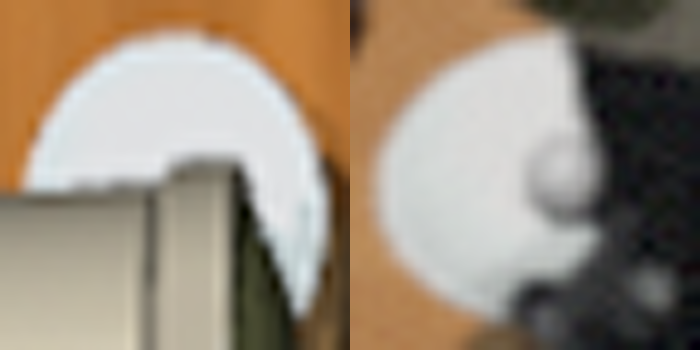

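Ball sits in the dish in the scene view and the dish is near level. Now the turn.

>>> send_rows(deltas=[[[0, 0, 0, 0, 0, 0.02, -1], [0, 0, 0, 0, 0, 0.04, -1], [0, 0, 0, 0, 0, 0.06, -1], [0, 0, 0, 0, 0, 0.08, -1], [0, 0, 0, 0, 0, 0.1, -1], [0, 0, 0, 0, 0, 0.1, -1], [0, 0, 0, 0, 0, 0.1, -1], [0, 0, 0, 0, 0, 0.1, -1], [0, 0, 0, 0, 0, 0.1, -1], [0, 0, 0, 0, 0, 0.1, -1]]])

```text
time_s: 15.45
position: [0.4812, 0.1473, 0.1392]
tool_rot: [[-0.625, 0.781, -0.0], [0.781, 0.625, 0.0], [0.0, -0.0, -1.0]]
ft_force: [-0.2, 0.2, -2.1]
grip_width: 0.0107
gripper_force: 58.4
```

>>> send_rows(deltas=[[[0, 0, 0, 0, 0, 0.1, -1], [0, 0, 0, 0, 0, 0.1, -1], [0, 0, 0, 0, 0, 0.1, -1], [0, 0, 0, 0, 0, 0.1, -1], [0, 0, 0, 0, 0, 0.08, -1], [0, 0, 0, 0, 0, 0.06, -1], [0, 0, 0, 0, 0, 0.036, -1], [0, 0, 0, 0, 0, 0.015, -1], [0, 0, 0, 0, 0, 0, -1], [0, 0, 0, 0, 0, 0, -1], [0, 0, 0, 0, 0, 0, -1]]])

```text
time_s: 16.82
position: [0.4812, 0.1473, 0.1393]
tool_rot: [[-0.088, 0.996, -0.0], [0.996, 0.088, 0.0], [0.0, -0.0, -1.0]]
ft_force: [-0.5, 0.2, -1.2]
grip_width: 0.0107
gripper_force: 58.4
```

```bash
python3 - <<'E'
from h import *
p,R=st();c=p[:2]-.071*R[:2,0];print(c)
O=np.array([.625,-.1905]);a=np.radians(5);b=O+np.array([[np.cos(a),-np.sin(a)],[np.sin(a),np.cos(a)]])@[-.0635,-.079];print("beam",b)
go((*(p[:2]+b-c),p[2]),R,p)
for n in("top","scene"):
    t,m=find(n,c,.136)
    g=cv2.cvtColor(cv2.GaussianBlur(cv2.resize(m,None,fx=4,fy=4,interpolation=cv2.INTER_CUBIC),(5,5),0),cv2.COLOR_RGB2GRAY);print(m.shape)
    print(cv2.resize(g,(20,20),interpolation=cv2.INTER_AREA))
E
```

```text
16.82 p [0.4812 0.1473 0.1393] xang 95.05 z [-0.  0. -1.] F [-0.52  0.25 -1.22] w 0.0107 gf 58.4 q [ 3.5 24.3 92.1  0.  63.7 -1.5]
[0.48745632 0.07657358]
beam [ 0.56862694 -0.27473377]
tool delta [-0.3571  0.0499 -0.    ]
top dish pts 642 ((485.1223449707031, 67.54814147949219), (73.33901977539062, 88.45143127441406))
 plane slope [ 0.011 -0.001  0.135]
(37, 33, 3)
[[ 64  45  59 111 129 137  85  80 111 113 121 131 133 136 135 136 135 130
  128 133]
 [ 68  55  40  98 145 150 123 155 184 186 177 162 143 136 131 136 136 130
  129 133]
 [ 68  59  38 105 173 189 171 167 168 191 225 223 216 188 140 123 134 132
  131 135]
 [ 71  61  40  77 129 123 114 115 114 144 211 225 225 227 212 157 126 126
  132 136]
 [ 77  62  41  68 115 116 118 120 119 140 191 227 224 224 225 219 164 117
  130 136]
 [ 81  63  42  59 116 118 120 123 122 147 170 210 225 224 225 225 217 142
  117 134]
 [ 83  63  44  56 115 120 121 125 125 153 163 180 224 225 224 224 226 189
   94 123]
 [ 82  62  43  58 115 120 123 125 115 137 162 181 223 225 224 224 225 212
  106  96]
 [ 84  60  43  64 116 121 121 101  90  99 116 154 2
[... 2119 characters left out ...]
 194 176
  147 143]
 [ 30  27  31  50  54  88 117 125 137 147 147 145 145 143 141 145 157 147
  141 144]
 [ 29  27  32  42  55  84 109 115 119 126 137 140 139 138 139 143 141 140
  142 144]
 [ 22  26  32  42  60  84 101 102  89  95 113 118 118 125 137 139 134 136
  139 141]
 [ 23  38  55  60  69  87  93  88  70  65  80 102 112 120 129 134 136 138
  137 139]
 [ 26  57  92  77  60  73  90  93  88  64  65 105 126 131 135 140 141 141
  139 136]
 [ 27  60 101  78  62  59  78  96  99  74  72 107 121 130 139 143 142 142
  141 138]
 [ 24  44  72  79  74  54  60  78  83  69  70  85  91 105 130 141 143 142
  142 142]
 [ 24  28  38  66  57  42  48  53  64  66  67  71  77  85 103 121 139 143
  142 142]]
```

>>> send_rows(deltas=[[[-0.003, 0.0004, 0, 0, 0, 0, -1], [-0.006, 0.0008, 0, 0, 0, 0, -1], [-0.009, 0.0013, 0, 0, 0, 0, -1], [-0.012, 0.0017, 0, 0, 0, 0, -1], [-0.015, 0.0021, 0, 0, 0, 0, -1], [-0.018, 0.0025, 0, 0, 0, 0, -1], [-0.021, 0.003, 0, 0, 0, 0, -1], [-0.021, 0.0029, 0, 0, 0, 0, -1], [-0.021, 0.0029, 0, 0, 0, 0, -1], [-0.021, 0.0029, 0, 0, 0, 0, -1], [-0.021, 0.0029, 0, 0, 0, 0, -1], [-0.021, 0.0029, 0, 0, 0, 0, -1]]])

```text
time_s: 18.42
position: [0.5242, -0.0403, 0.1393]
tool_rot: [[-0.087, 0.996, -0.0], [0.996, 0.087, -0.0], [-0.0, -0.0, -1.0]]
ft_force: [0.7, 0.2, -2.0]
grip_width: 0.011
gripper_force: 58.4
```

>>> send_rows(deltas=[[[-0.021, 0.0029, 0, 0, 0, 0, -1], [-0.021, 0.0029, 0, 0, 0, 0, -1], [-0.021, 0.0029, 0, 0, 0, 0, -1], [-0.021, 0.0029, 0, 0, 0, 0, -1], [-0.021, 0.003, 0, 0, 0, 0, -1], [-0.018, 0.0025, 0, 0, 0, 0, -1], [-0.015, 0.0021, 0, 0, 0, 0, -1], [-0.012, 0.0017, 0, 0, 0, 0, -1], [-0.009, 0.0013, 0, 0, 0, 0, -1], [-0.006, 0.0008, 0, 0, 0, 0, -1], [-0.003, 0.0004, 0, 0, 0, 0, -1], [0, 0, 0, 0, 0, 0, -1]]])

```text
time_s: 19.92
position: [0.5621, -0.2039, 0.1393]
tool_rot: [[-0.088, 0.996, -0.0], [0.996, 0.088, 0.0], [0.0, -0.0, -1.0]]
ft_force: [0.6, -1.7, -1.8]
grip_width: 0.0113
gripper_force: 58.4
```

>>> send_rows(deltas=[[[0, 0, 0, 0, 0, 0, -1], [0, 0, 0, 0, 0, 0, -1], [0, 0, 0, 0, 0, 0, -1], [0, 0, 0, 0, 0, 0, -1]]])

```text
time_s: 20.42
position: [0.5621, -0.2039, 0.1393]
tool_rot: [[-0.088, 0.996, -0.0], [0.996, 0.088, 0.0], [0.0, -0.0, -1.0]]
ft_force: [-0.4, 0.2, -2.1]
grip_width: 0.0105
gripper_force: 58.4
```

```bash
python3 - <<'E'
from h import *
p,R=st();c=p[:2]-.071*R[:2,0];print("c",c)
a=np.radians(5);R2=np.array([[np.cos(a),-np.sin(a)],[np.sin(a),np.cos(a)]])
for n in("top","scene"):
    t,m=find(n,c,.136);P=world(t);im=t["image"].astype(int)
    # dish/ball in light axes about c
    L=(P[...,:2]-c)@R2;r=np.linalg.norm(L,axis=-1);z=P[...,2]
    rim=(abs(r-.042)<.006)&(z>.126)&(z<.15)&(im.max(-1)>110)
    (cx,cy),rad=cv2.minEnclosingCircle((L[(r<.055)&(z>.115)&(z<.15)&(im.min(-1)>150)]*1000).astype(np.float32));print("white circle",round(cx,1),round(cy,1),round(rad,1))
    b=(r<.02)&(z>.1335)&(z<.155);print("ball pts",b.sum(),L[b].mean(0).round(4),z[b].max().round(4))
    M=(P[...,:2]-[.624,-.191])@R2
    lt=(abs(M[...,0]-.05)<.06)&(M[...,1]<.03)&(M[...,1]>-.2)&(z>.149)&(z<.1545)
    Q=M[lt];print("lamp top",len(Q),np.percentile(Q,2,axis=0).round(4),np.percentile(Q,98,axis=0).round(4))
    lv=(abs(M[...,1]-.137)<.018)&(abs(M[...,0]+.02)<.04)&(z>.07)&(z<.095);print("lever x",np.median(M[lv][:,0]) if lv.any() else None,"n",lv.sum())
E
```

```text
20.43 p [ 0.5621 -0.2039  0.1393] xang 95.05 z [-1.e-04  0.e+00 -1.e+00] F [-0.36  0.24 -2.09] w 0.0105 gf 58.4 q [-31.3  32.4  76.6  -0.   71.  -36.3]
c [ 0.56833059 -0.27462639]
top dish pts 20 ((534.41357421875, -276.96881103515625), (68.97632598876953, 11.789752960205078))
 plane slope [-0.175  0.05   0.128]
white circle -33.7 -30.9 3.7<stdin>:10: RuntimeWarning: Mean of empty slice.
  ret = um.true_divide(
Traceback (most recent call last):
ValueError: zero-size array to reduction operation maximum which has no identity
```

```bash
cat > chk.py <<'E'
from h import *
p,R=st();c=p[:2]-.071*R[:2,0];print("c",c)
a=np.radians(5);R2=np.array([[np.cos(a),-np.sin(a)],[np.sin(a),np.cos(a)]])
for n in("scene",):
    t=cap(n);P=world(t);im=t["image"].astype(int)
    L=(P[...,:2]-c)@R2;r=np.linalg.norm(L,axis=-1);z=P[...,2]
    w=(r<.055)&(z>.115)&(z<.15);print("dish n",w.sum(),L[w].min(0),L[w].max(0))
    for h in range(120,152,4):
        s=(r<.055)&(z>=h/1000)&(z<(h+4)/1000)
        if s.sum()>2: print(h,s.sum(),L[s].min(0).round(3),L[s].max(0).round(3),L[s].mean(0).round(4),im[s].mean().round())
    M=(P[...,:2]-[.624,-.191])@R2
    lt=(abs(M[...,0]-.05)<.06)&(M[...,1]<.03)&(M[...,1]>-.2)&(z>.149)&(z<.1545)
    Q=M[lt]
    if len(Q): print("lamp top",len(Q),np.percentile(Q,2,axis=0).round(4),np.percentile(Q,98,axis=0).round(4))
    lv=(abs(M[...,1]-.137)<.018)&(abs(M[...,0]+.02)<.04)&(z>.07)&(z<.095);print("lever",M[lv].mean(0) if lv.any() else None,"n",lv.sum())
    b=(r<.03)&(z>.13)&(z<.155)
    v,u=np.where((r<.06)&(z>.11)&(z<.16));print(u.min(),u.max(),v.min(),v.max())
    g=im.mean(-1).astype(int)[v.min()-2:v.max()+3,u.min()-2:u.max()+3];Z=np.where(r<.06,z*1000,0).astype(int)[v.min()-2:v.max()+3,u.min()-2:u.max()+3]
    np.set_printoptions(linewidth=250,threshold=10**6);print(g);print(Z)
E
python3 chk.py
```

```text
20.48 p [ 0.5621 -0.2039  0.1394] xang 95.05 z [ 1.e-04 -0.e+00 -1.e+00] F [-0.16  0.13 -1.95] w 0.011 gf 58.4 q [-31.3  32.4  76.6  -0.   71.  -36.3]
c [ 0.56835165 -0.27465367]Traceback (most recent call last):
  File "chk.py", line 7, in <module>
    w=(r<.055)&(z>.115)&(z<.15);print("dish n",w.sum(),L[w].min(0),L[w].max(0))
                                                       ~~~~~~~~^^^
    return umr_minimum(a, axis, None, out, keepdims, initial, where)
ValueError: zero-size array to reduction operation minimum which has no identity
```

Top and scene views of the dish are blocked by the arm here. The ball was centred after the turn and the accelerations were gentle. I'll recheck the lamp position from the wrist camera's depth.

```bash
cat > wl.py <<'E'
from h import *
np.set_printoptions(linewidth=200,suppress=True)
p,R=st();print("torque",np.round(telemetry.observe()["wrist_torque"],3))
d=cap("wrist");K=d["K"];zc=d["range_z"];v,u=np.indices(zc.shape);x=(u-K[0,2])/K[0,0];y=(v-K[1,2])/K[1,1];r=np.hypot(x,y)+1e-9
k=np.stack([np.sin(r)*x/r,np.sin(r)*y/r,np.cos(r)],-1);C=k/k[...,2:]*zc[...,None];H=np.array(d["hand_eye"])
P=(C@H[:3,:3].T+H[:3,3])@R.T+p;P[zc==0]=9
a=np.radians(5);R2=np.array([[np.cos(a),-np.sin(a)],[np.sin(a),np.cos(a)]]);M=(P[...,:2]-[.624,-.191])@R2;z=P[...,2]
def f(t,m):
    Q=np.c_[M[m],z[m]];print(t,len(Q)); 
    if len(Q)>5: print(np.percentile(Q,[1,50,99],axis=0).round(4))
    return Q
near=(abs(M[...,0])<.15)&(abs(M[...,1])<.25)
f("lamp top",near&(z>.148)&(z<.1545)&(M[...,1]<.03)&(M[...,0]>.02))
Q=f("lamp face",near&(z>.124)&(z<.146)&(M[...,1]<.03)&(M[...,0]>.02)&(M[...,0]<.05))
f("box top",near&(z>.043)&(z<.049)&(M[...,1]>.02))
f("module",near&(z>.0505)&(z<.0555)&(M[...,1]>.02))
f("lever",near&(z>.072)&(z<.09)&(abs(M[...,1]-.136)<.02))
Dm=(np.linalg.norm(M-[-.0655,-.079],axis=-1)<.06)&(z>.10)&(z<.16)
f("dish",Dm&(d["image"].min(-1)>100))
E
python3 wl.py
```

```text
20.52 p [ 0.5621 -0.204   0.1393] xang 95.04 z [ 0.0001 -0.     -1.    ] F [-0.03 -0.31 -2.08] w 0.011 gf 58.4 q [-31.3  32.4  76.6   0.   71.  -36.3]
torque [ 0.099 -0.053  0.02 ]
lamp top 5415
[[ 0.0369 -0.092   0.1482]
 [ 0.0556 -0.0138  0.1505]
 [ 0.0767  0.0173  0.152 ]]
lamp face 2963
[[ 0.0312 -0.0464  0.1242]
 [ 0.0357 -0.0062  0.1392]
 [ 0.0485  0.0186  0.1458]]
box top 13700
[[-0.081   0.0532  0.0432]
 [-0.0416  0.0949  0.0452]
 [ 0.0428  0.1518  0.0489]]
module 5710
[[-0.041   0.0674  0.0506]
 [-0.0221  0.1028  0.0521]
 [ 0.0388  0.143   0.0545]]
lever 304
[[-0.0156  0.1272  0.0721]
 [-0.0121  0.1317  0.0804]
 [-0.0064  0.1381  0.0841]]
dish 591
[[-0.0728 -0.0567  0.1257]
 [-0.0636 -0.043   0.1323]
 [-0.0543 -0.0334  0.1371]]
```

Lamp face is at x' ≈ 36 mm and its middle at y' ≈ -79.5 mm. The wrist moment of 0.099 N m fits dish plus ball at centre. One last 1 mm nudge.

>>> send_rows(deltas=[[[-0.0005, -0.0005, 0, 0, 0, 0, -1], [-0.0005, -0.0005, 0, 0, 0, 0, -1], [0, 0, 0, 0, 0, 0, -1], [0, 0, 0, 0, 0, 0, -1], [0, 0, 0, 0, 0, 0, -1], [0, 0, 0, 0, 0, 0, -1]]])

```text
time_s: 21.32
position: [0.5612, -0.205, 0.1393]
tool_rot: [[-0.088, 0.996, -0.0], [0.996, 0.088, 0.0], [0.0, -0.0, -1.0]]
ft_force: [0.3, -0.8, -1.9]
grip_width: 0.0109
gripper_force: 58.4
```

```bash
python3 -c "
from h import *
st();print(env.close_job())"
```

```text
21.32 p [ 0.5612 -0.205   0.1393] xang 95.04 z [-0.  0. -1.] F [ 0.33 -0.77 -1.91] w 0.0109 gf 58.4 q [-31.4  32.4  76.6   0.   71.  -36.5]
the job is handed in; nothing more can be done
None
```

Job handed in at 21.3 s: the test button dropped the lever, the lever was lifted and stays up, and the dish is held level with its grip parallel to the lamp, about 10 cm in front of the LEDs; the arm hid the ball from the cameras at the end, so its place mid-dish rests on the view after the turn and the wrist moment.

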